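# Dry a rinsed cup on the fold-up peg, label to the reader

## Robot

A 7-joint arm with a two-finger parallel gripper is mounted at the origin on the work surface. World frame = base frame: x ahead of the robot, y to its left, z up, the work surface at z = 0. Lengths are in m, angles in degrees, forces in N, time in s.
With the tool pointing down it reaches from about 0.425 to 0.8 m from the base axis. Payload 8.3 kg.
Tool frame: the origin (TCP) lies at the very end of the fingers, on their centre line; the grasp point (between the pads) lies 19 mm behind it; z points along the fingers, y is the line along which they close (so a half turn about z gives the same grasp; the last joint's range is limited). The gripper opens to 85 mm and grips with 20 to 120 N. Pads are 22 mm wide; open, the fingers measure 114 mm over their backs; the gripper's body (76 mm by 85 mm) begins 54 mm behind the grasp point. The pads swing forward as they close: fully open they stand 13 mm farther back than shut.
Start: joints at [-80.323, 21.967, 0.94, 78.501, -0.361, 79.538, -2.664], TCP at [0.144, 0.608, 0.231] pointing down, gripper open.
Joint ranges: [-169.22, 169.22], [-14.56, 117.87], [-87.37, 89.26], [10.42, 133.3], [-82.24, 262.24], [0.94, 117.77], [-172.7, 172.7]. Speed limits (degrees/s): [136.94, 136.94, 172.46, 172.46, 180, 180, 180].

## Interface

Orientations are given as a 3x3 rotation matrix whose columns are the frame's x, y, z axes.
In Python, from cell import bot gives the robot as it stands.
- The arm moves only by the tool servo_tool, never from a script. Its argument "rows" is one flat list of numbers, 7 for each row, row after row: the shift along the world's x, y, z in units of 120 mm (1.0 is 120 mm), then the turn, a rotation vector about the world's x, y, z in units of pi rad (1.0 is pi rad), then the finger opening in mm, from 0 to 85.4. A call has exactly 8 rows; each row is the pose to reach, as a shift and turn from the pose commanded when the call began, turning the shorter way round; what a row does not reach only later rows make up. A row lasts 1/8 s, in which the tool goes at most 62.5 mm and 10.7 degrees, less where a joint would pass 70% of its speed; a pose out of reach is approached as far as the arm can. A call with a number of a shift or a turn outside -1 to 1 is refused whole. A call with a gripper value outside its range is refused whole. The fingers move at their own pace and stop on an object; "force" is the grip in N (left out, the last holds). Time passes only in rows, so rows that repeat a pose let the fingers close, or fill a call up. It gives the time, the measured TCP pose, the force, the opening and the grip force at its end, in the units of the state.
- bot.observe(): the state, without advancing time (a new reading comes with each control period).
- bot.camera(name): name is "scene" or "side" or "wrist"; returns the picture (384x512x3 uint8, red, green, blue); there is no depth.
- bot.get_calibration(name): a dict with "fx", "fy", "cx", "cy" (pixels), "rvec" (rotation vector, rad) and "tvec" (3), from world to camera coordinates, as OpenCV has them; the wrist camera has in their place "mount" (4x4, takes a point from camera to tool coordinates, whose origin is the TCP and whose axes are the flange's). Camera axes: x right, y down, z forward; pixel columns grow to the right and rows downward; lengths in m; the calibration is good to about 2 mm. A picture is of the moment at which its call begins: read the wrist's pose just before it. get_calibration takes no time and is no camera call.
- bot.sign_off(): hands the job in; it is judged then, once.
The state is a dict: "time": time; "joints": joint angles; "joint_velocities": joint speeds; "effort": joint torques, N m; "eef_pos": TCP position; "tcp_rot": TCP orientation; "contact_force": force on the tool from outside, world axes, zero at the start; "torque": the same for the moment, N m; "gripper_width": finger opening in m; "grasp_force": force on a finger pad.
Only numpy, scipy, OpenCV 4.12 (cv2) and the standard library are available. Lean on these libraries where they do the work, as an engineer would, in place of code of your own. Each camera call takes 0.05 s, during which the arm holds its last target. There are 200 camera calls.

## Task

Slide the steel cup lying on the rails fully home over the folded-down peg, then swing the lever over until the peg stands upright against its stop with the cup upside down on it. Then turn the cup on the peg so that the middle of its label faces the code reader squarely and let go. Leave the vial, the three bottles and the other cup standing where they are.

Things in the scene. Friction and masses are not known exactly. Their poses are not given: they have to be found in the camera images.
- stand: White drying stand fixed to the counter. Origin on the counter directly under the hinge; +x runs along its two steel loading rails (x = 40 to 255, tops 27 high, centres 40 apart), y is the hinge line, z up. Base plate 300 x 100 x 10 from x = -35 to 265; two hinge cheeks 62 high at y = +-44.
- peg (a joint): Hinge of the fold-up peg, 50 above the counter. 0 = folded down, the peg level and pointing along the stand's +x; 1.571 = upright against its stop. Starts at 0 to 0.08. Stiff (about 0.3 N m): it stays where it is left. Raised by the lever: push its crossbar towards the stand's -x and then down, along the arc about the hinge.
- seat (a point): Centre of the face of a steel disc (diameter 68) at the foot of the peg, where the cup's rim comes to rest; 18 from the hinge axis. Its x axis runs along the peg to the tip (at x = 72). The peg is a white post, 20 to 22 thick, with a conical foot 48 wide.
- bar (a point): Middle of the lever's crossbar: a round bar 12 thick, 68 long, parallel to the hinge, on a thin rod at right angles to the peg, 115 from the hinge and offset 4 away from the peg tip. Straight above the hinge, 165 high, when the peg is down; level with the hinge, 46 high, on the stand's -x side when the peg is up.
- cup: The steel cup to be dried: straight sided, outside diameter 60, 90 long, wall 3, closed base 4 thick, about 0.12 kg. It starts lying on the rails, its mouth towards the peg, its axis 50 above the counter. Origin at the centre of the mouth, in the plane of the rim; x runs along the axis to the base (base at x = 90); z points to its label.
- mark (a point): Centre of the white label with dark code bars (44 x 27) on the cup's side, 30 from the axis, 45 from the rim; faces up at the start.
- scanner: Code reader fixed on the counter, a grey and black head on a stand, 148 high, 70 wide. Origin on the counter under the axis of the upright peg (not in the reader); x points from that axis straight to the reader. Its window is 128 out along x at height 125, looking back at the peg; nothing of it is nearer to the axis than 128.
- spare_cup: Bystander: an empty steel cup of the same size, standing upright, 90 high. Origin at the centre of its underside.
- vial: Bystander: a small glass vial, diameter 28, 50 high. Origin at the centre of its underside.
- spray: Bystander: a white plastic bottle, diameter 42, 125 high. Origin at the centre of its underside.
- amber: Bystander: an amber glass bottle, diameter 44, 95 high. Origin at the centre of its underside.
- rinse: Bystander: a tall slim white bottle, diameter 40, 160 high. Origin at the centre of its underside.

How it is judged (in metres and radians):
On the way, in this order (a step that is already met when the one before it is completed fails the run):
1. the cup is fully home over the peg while the peg is still down (rim within 8 mm of the disc) (x of cup in the frame of seat below 0.008 m and distance between cup and seat below 0.015 m and value of joint peg below 0.25 rad), for 0.2 s.
2. the peg is upright with the cup upside down on it (value of joint peg above 1.45 rad and distance between cup and seat below 0.012 m and angle between cup's own x axis and vertical below 0.15 rad), for 0.2 s.
At the end, for the whole second after the job is handed in: The peg is upright (hinge above 1.45 rad), the cup stands upside down on it (within 0.12 rad of plumb, rim centre within 12 mm of the seat), its label faces the reader within 0.3 rad, and it is at rest (value of joint peg above 1.45 rad and distance between cup and seat below 0.012 m and angle between cup's own x axis and vertical below 0.12 rad and angle between the z axis of cup and the x axis of scanner, either way round below 0.3 rad and x of mark in the frame of scanner above 0 m and linear speed of cup below 0.02 m/s); the robot touches nothing.
It fails at once if a bystander is shifted (moved more than 25 mm) (distance of any of spare_cup, vial, spray, amber, rinse from where it was at the start of the episode above 0.025 m).
It fails at once if a bystander is knocked over (tipped more than 0.3 rad) (angle between any of spare_cup, vial, spray, amber, rinse's own z axis and vertical above 0.3 rad).
It also fails if it takes over 69 s, if anything falls off the work surface, if the arm or the gripper's body presses on something with over 40 N, if the wrist force passes 120 N, or if a joint passes its speed limit or range.

## Working session

There is one attempt and no reset: what is moved stays moved. The work goes in short steps, Python scripts to look and compute and a tool call to move; the robot and the scene stay as the last step left them, time stands still between calls to the robot, and variables do not carry over. Pictures are saved under pics/ and viewed, at most 10 in all, crops included, and the job is handed in when it is done.

Besides the shell and the picture viewer there is one more tool, called after "Emit:" by a JSON object that holds its "method" and its "body", one argument or row to a line. servo_tool: Moves the arm, as the interface text tells. Shifts and turns lie within -1 to 1; 1 stands for 120 mm of shift or pi rad of turn. Its arguments: {"type":"object","properties":{"rows":{"type":"array","items":{"type":"number"}},"force":{"type":"number"}},"required":["rows"]}

```bash
ls; mkdir -p pics
python3 - <<'E'
from cell import bot
import cv2,numpy as np
for n in ("scene","side"):
    im=bot.camera(n); cv2.imwrite(f"pics/{n}0.png",cv2.resize(im[:,:,::-1],(768,576),interpolation=cv2.INTER_CUBIC)); np.save(f"pics/{n}0.npy",im)
    c=bot.get_calibration(n); R=cv2.Rodrigues(np.array(c["rvec"],float))[0]
    print(n,c["fx"],c["cx"],c["cy"],"pos",(-R.T@np.array(c["tvec"])).round(3),"fwd",R[2].round(3))
print(bot.observe())
E
```

```text
pics
scene 477.9067918856619 242.44521222642692 184.34289212704485 pos [1.275 0.181 0.804] fwd [-0.705 -0.197 -0.681]
side 407.8270243452228 253.0648387137465 191.6929457297923 pos [0.215 0.644 0.565] fwd [ 0.39  -0.769 -0.506]
{'time': 0.1, 'joints': array([-80.3231227 ,  22.01038215,   0.93829301,  78.55562877,
        -0.36144731,  79.53899148,  -2.66564008]), 'joint_velocities': array([ 0.02898265, -0.13634663,  0.04743806, -0.20485635, -0.09948111,
        0.09500868, -0.01919208]), 'effort': array([ 3.40398321e-03, -6.29136658e+01,  8.47570896e-01, -3.72763681e+01,
        1.65724300e-02,  1.03412787e-02,  1.22150524e-05]), 'eef_pos': array([0.14343219, 0.6078436 , 0.23037675]), 'tcp_rot': array([[-9.73264362e-01,  2.29687459e-01, -3.91549638e-04],
       [ 2.29687792e-01,  9.73262806e-01, -1.74018881e-03],
       [-1.86188473e-05, -1.78359793e-03, -9.99998409e-01]]), 'contact_force': array([-0.27148938,  0.2402146 ,  0.10826612]), 'torque': array([-0.07793225,  0.01523949, -0.02234528]), 'grasp_force': 0.0, 'gripper_width': 0.08545973079858216}
```

View pics/scene0.png

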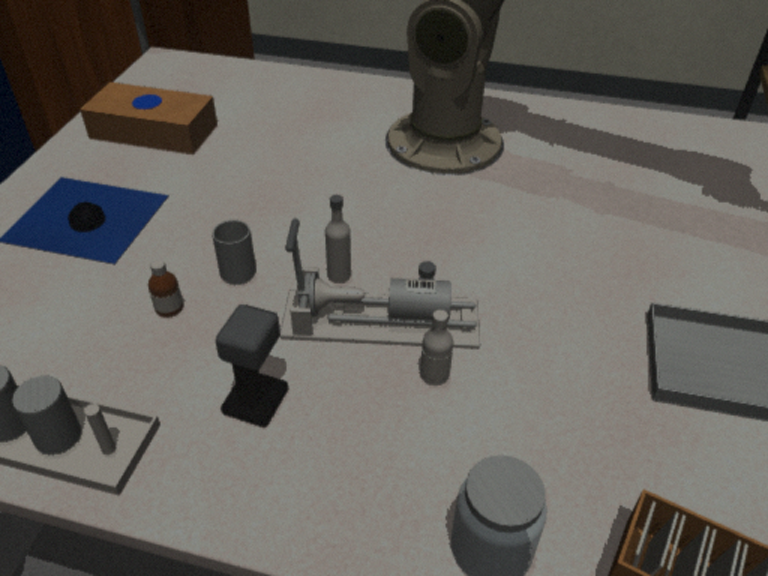

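View pics/side0.png

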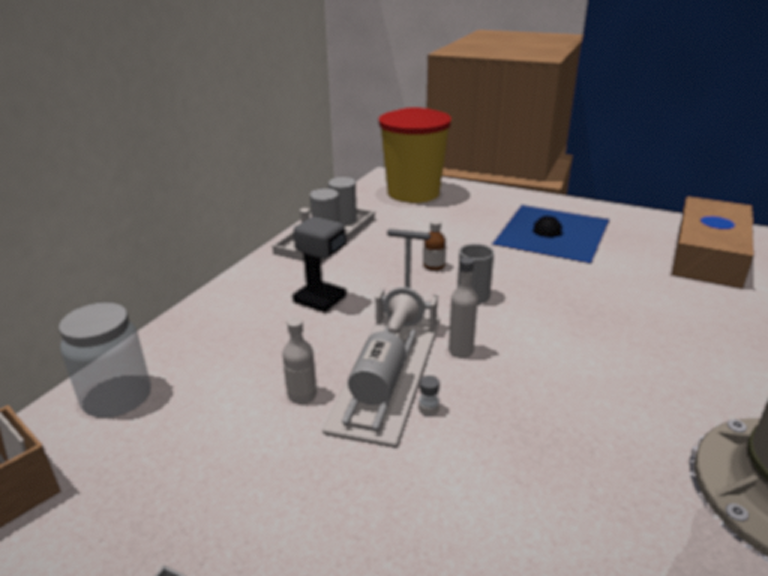

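The scene view (in 768x576 pixels) shows the lever bar at (293,235), the peg foot at (320,293), the cup at (420,298) with its label at (420,285), and the reader head at (248,335). The side view shows the bar at (407,234), the cup at (377,365) and the rinse bottle at (463,320). I'll enlarge both around the stand.

Run:
```python
import cv2,numpy as np
a=np.load("pics/scene0.npy")[:,:,::-1]; b=np.load("pics/side0.npy")[:,:,::-1]
def lift(x): return np.clip((x/255.)**0.7*255*1.15,0,255).astype(np.uint8)
cv2.imwrite("pics/sceneC.png",lift(cv2.resize(a[135:255,175:335],None,fx=5,fy=5,interpolation=cv2.INTER_CUBIC)))
cv2.imwrite("pics/sideC.png",lift(cv2.resize(b[145:300,185:345],None,fx=3.8,fy=3.8,interpolation=cv2.INTER_CUBIC)))
```

```text
(no output)
```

View pics/sceneC.png

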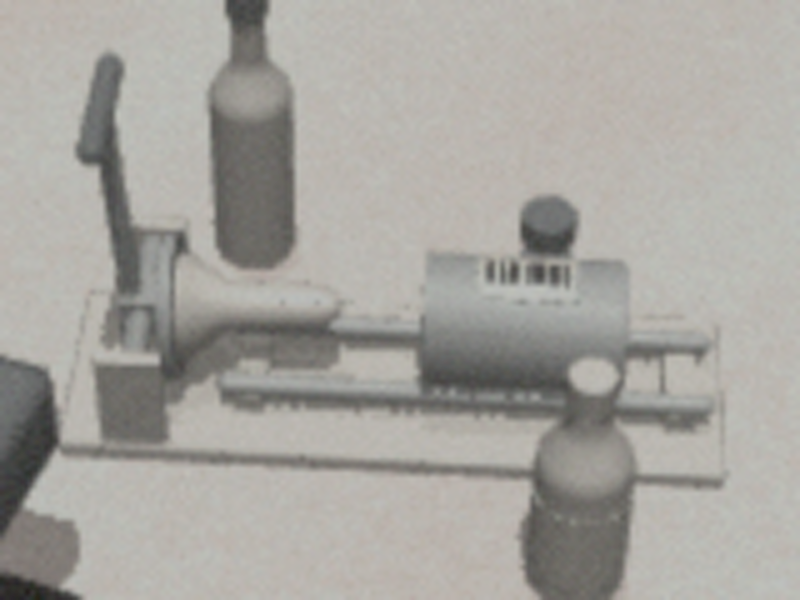

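View pics/sideC.png

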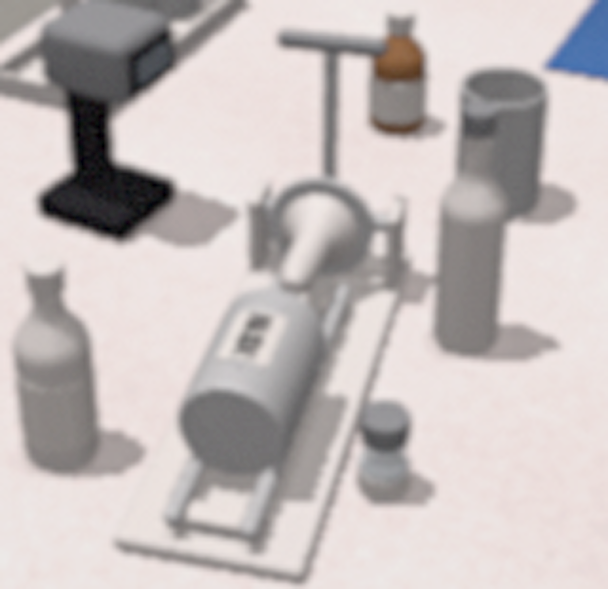

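The scene crop shows the plate's top corners at about (62,446), (722,475), (716,320) and (92,292), the bar's ends at (107,60) and (92,152), and the cup spanning x = 422 to 628. The side crop shows the bar's ends at (284,38) and (383,47), the plate's near corners at (118,541) and (303,576), the vial's foot at (385,495), and the reader head at (100,50) with its window at (153,62).

```bash
cat > h.py <<'E'
import cv2,numpy as np
from cell import bot
def ray(n,u,v):
    c=bot.get_calibration(n); R=cv2.Rodrigues(np.array(c["rvec"],float))[0]
    return -R.T@np.array(c["tvec"],float), R.T@np.array([(u-c["cx"])/c["fx"],(v-c["cy"])/c["fy"],1])
def pl(n,p,z):
    o,d=ray(n,*p); return o+d*(z-o[2])/d[2]
def tri(p,q):
    o1,d1=ray("scene",*p);o2,d2=ray("side",*q)
    s=np.linalg.lstsq(np.c_[d1,-d2],o2-o1,rcond=None)[0]
    a,b=o1+d1*s[0],o2+d2*s[1]; return (a+b)/2,np.linalg.norm(a-b)
def proj(n,P):
    c=bot.get_calibration(n); K=np.array([[c["fx"],0,c["cx"]],[0,c["fy"],c["cy"]],[0,0,1.]])
    return cv2.projectPoints(np.array(P,float).reshape(-1,1,3),np.array(c["rvec"],float),np.array(c["tvec"],float),K,None)[0][:,0]
SC=lambda x,y:((x+.5)/5-.5+175,(y+.5)/5-.5+135)
SD=lambda x,y:((x+.5)/3.8-.5+185,(y+.5)/3.8-.5+145)
F=lambda x,y:((x+.5)/1.5-.5,(y+.5)/1.5-.5)
E
python3 - <<'E'
from h import *
np.set_printoptions(precision=4,suppress=True)
# +x end left/right etc. model (stand frame) ; y sign found below
W=[pl("scene",SC(*p),.01)[:2] for p in [(62,446),(722,475),(716,320),(92,292)]]
W+=[pl("side",SD(*p),.01)[:2] for p in [(118,541),(303,576)]]
print(np.array(W))
W=np.array(W)
# stand y = z cross x ; x~+y world -> y ~ -x world ; front (towards camera, +x world) is -y
M=np.array([[-.035,-.05],[.265,-.05],[.265,.05],[-.035,.05],[.265,-.05],[.265,.05]])
for idx in ([0,1,2,3],[0,1,2,3,4,5]):
    m,w=M[idx],W[idx]; a,b=m.mean(0),w.mean(0); U,S,V=np.linalg.svd((m-a).T@(w-b)); R=(U@V).T
    t=b-R@a; print("stand",t,np.degrees(np.arctan2(R[1,0],R[0,0])),"res",(m@R.T+t-w)*1e3)
print("bar ends",tri(SC(107,60),SD(383,47)),tri(SC(92,152),SD(284,38)))
f=lambda s,d:(pl("scene",s,0),pl("side",d,0))
print("head top centre",pl("scene",F(255,322),.148))
E
```

```text
[[ 0.6096 -0.1348]
 [ 0.5504  0.1536]
 [ 0.454   0.1362]
 [ 0.5121 -0.1553]
 [ 0.5455  0.1566]
 [ 0.4508  0.138 ]]
stand [ 0.5543 -0.1128] 101.40539008250482 res [[ 0.5603 -2.4575]
 [ 0.514   3.2581]
 [-1.1594  0.9064]
 [ 0.0851 -1.707 ]]
stand [ 0.5539 -0.1125] 101.70332557700549 res [[ 0.2772 -1.8801]
 [-1.2976  3.523 ]
 [-2.8669  0.6619]
 [-0.0939 -1.6391]
 [ 3.5994  0.5285]
 [ 0.3818 -1.1942]]
bar ends (array([ 0.5246, -0.1314,  0.1657]), np.float64(0.0003502180710868638)) (array([ 0.5832, -0.1174,  0.1657]), np.float64(0.00018116963415113518))
head top centre [ 0.7113 -0.1195  0.148 ]
```

```bash
cat >> h.py <<'E'
T0=np.array([.5541,-.1127]); YAW=np.radians(101.6)
RS=np.array([[np.cos(YAW),-np.sin(YAW)],[np.sin(YAW),np.cos(YAW)]])
def st(p): p=np.asarray(p); return RS.T@(p[:2]-T0)
def foot(n,p,r):
    o,_=ray(n,*p); q=pl(n,p,0); d=(q-o)[:2]; return q[:2]+r*d/np.linalg.norm(d)
E
python3 - <<'E'
from h import *
np.set_printoptions(precision=4,suppress=True)
for k,s,d,r in [("amber",F(170,315),SD(398,131),.022),("spare",F(238,283),SD(512,216),.03),("rinse",SC(256,268),SD(467,353),.02),("spray",F(435,384),SD(60,468),.021),("vial",None,SD(384,500),.014)]:
    L=[foot("scene",s,r)] if s else []
    L.append(foot("side",d,r)); print(k,*[(x,st(x)) for x in L])
print("vial cap top scene z.05",st(pl("scene",SC(550,205),.05)))
print("label centre",[(st(pl(n,p,.08))) for n,p in (("scene",SC(530,279)),("side",SD(250,338)))])
print("bar mid",st([.5539,-.1244]))
print("head",np.degrees(np.arctan2(-.1195+.1127,.7113-.5541)))
P=np.array([[x,y] for x in (.018,.09) for y in (0,)])
# cup silhouette ends: topmost line of the cup z=.08 for mouth and base
for nm,p in (("mouth",SC(425,250)),("base",SC(628,262))): print(nm,st(pl("scene",p,.08)))
c=pl("side",SD(230,430),.05); print("base centre (side)",st(c))
# seat disc centre/ peg tip
print("tip scene",st(pl("scene",SC(338,303),.055)),"side",st(pl("side",SD(294,282),.055)))
im=np.load("pics/scene0.npy")[:,:,::-1][190:300,130:210]; im2=np.load("pics/side0.npy")[:,:,::-1][140:215,185:245]
g=lambda x:np.clip((x/255.)**.6*255*1.2,0,255).astype(np.uint8)
A=g(cv2.resize(im,None,fx=5,fy=5,interpolation=cv2.INTER_CUBIC)); B=g(cv2.resize(im2,None,fx=6,fy=6,interpolation=cv2.INTER_CUBIC))
C=np.zeros((550,760,3),np.uint8); C[:,:400]=A; C[:450,400:]=B; cv2.imwrite("pics/reader.png",C)
E
```

```text
amber (array([ 0.5868, -0.3344]), array([-0.2238,  0.0125])) (array([ 0.5946, -0.3425]), array([-0.2332,  0.0065]))
spare (array([ 0.4831, -0.2613]), array([-0.1313,  0.0994])) (array([ 0.4782, -0.2709]), array([-0.1397,  0.1062]))
rinse (array([ 0.4467, -0.0938]), array([0.0401, 0.1014])) (array([ 0.4504, -0.1002]), array([0.0331, 0.0991]))
spray (array([0.6104, 0.1021]), array([ 0.1991, -0.0984])) (array([0.6218, 0.0961]), array([ 0.191 , -0.1083]))
vial (array([0.4448, 0.0469]), array([0.1784, 0.0749]))
vial cap top scene z.05 [0.1835 0.0801]
label centre [array([ 0.1731, -0.0027]), array([0.1745, 0.0001])]
bar mid [-0.0114  0.0025]
head -2.4768992606516362
mouth [0.1264 0.0133]
base [0.2163 0.0107]
base centre (side) [ 0.2144 -0.0003]
tip scene [0.0882 0.0029] side [0.0826 0.0013]
```

View pics/reader.png

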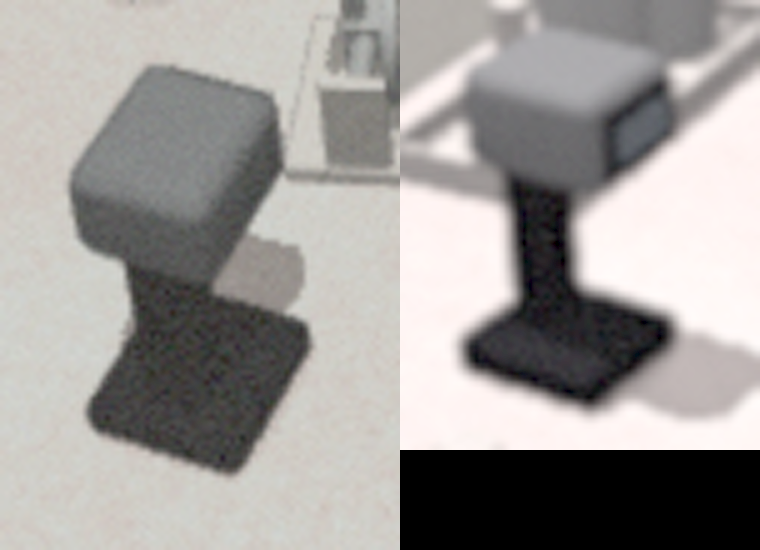

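The reader crop shows the top face of the head with corners at (152,66), (275,95), (208,218) and (75,185). The window faces the peg on the (152,66)-(275,95) side.

Run:
```python
from h import *
np.set_printoptions(precision=4,suppress=True)
A=lambda x,y:((x+.5)/5-.5+130,(y+.5)/5-.5+190)
c=np.array([pl("scene",A(*p),.148)[:2] for p in [(152,66),(275,95),(208,218),(75,185)]])
print(c,c.mean(0)); d=c[2:].mean(0)-c[:2].mean(0); e=c.mean(0)-T0
print("edge dir",np.degrees(np.arctan2(d[1],d[0])),"axis->head",np.degrees(np.arctan2(e[1],e[0])),np.linalg.norm(e))
w=pl("side",((640-400)/6+185,(125/6+140)),.125)[:2]-T0; print("window",np.degrees(np.arctan2(w[1],w[0])),np.linalg.norm(w))
```

```text
[[ 0.687  -0.1496]
 [ 0.6894 -0.0979]
 [ 0.7544 -0.0997]
 [ 0.752  -0.1531]] [ 0.7207 -0.1251]
edge dir -2.375996861820666 axis->head -4.255708887579736 0.16707952751109512
window -6.775328521765099 0.1285641722874859
```

Emit:
{"method": "servo_tool", "body": {
  "rows": [0.079,-0.1185,0,0,0,-0.009,74,0.158,-0.237,0,0,0,-0.018,74,0.237,-0.3555,0,0,0,-0.027,74,0.316,-0.474,0,0,0,-0.036,74,0.395,-0.5925,0,0,0,-0.045,74,0.474,-0.711,0,0,0,-0.054,74,0.553,-0.8295,0,0,0,-0.063,74,0.632,-0.948,0,0,0,-0.0724,74],
  "force": 40
}}

```text
time: 1.1
eef_pos: [0.22, 0.4936, 0.2313]
tcp_rot: [[-0.896, 0.445, -0.0], [0.445, 0.896, -0.0], [0.0, -0.0, -1.0]]
contact_force: [1.1, 0.6, -1.0]
gripper_width: 0.0744
grasp_force: 0.0
```

Emit:
{"method": "servo_tool", "body": {
  "rows": [0.079,-0.1185,0,0,0,-0.009,74,0.158,-0.237,0,0,0,-0.018,74,0.237,-0.3555,0,0,0,-0.027,74,0.316,-0.474,0,0,0,-0.036,74,0.395,-0.5925,0,0,0,-0.045,74,0.474,-0.711,0,0,0,-0.054,74,0.553,-0.8295,0,0,0,-0.063,74,0.632,-0.948,0,0,0,-0.0724,74]
}}

```text
time: 2.1
eef_pos: [0.2958, 0.3798, 0.2313]
tcp_rot: [[-0.772, 0.635, -0.0], [0.635, 0.772, 0.0], [0.0, -0.0, -1.0]]
contact_force: [0.8, -0.1, -0.2]
gripper_width: 0.0739
grasp_force: 0.0
```

Emit:
{"method": "servo_tool", "body": {
  "rows": [0.079,-0.1185,0,0,0,-0.009,74,0.158,-0.237,0,0,0,-0.018,74,0.237,-0.3555,0,0,0,-0.027,74,0.316,-0.474,0,0,0,-0.036,74,0.395,-0.5925,0,0,0,-0.045,74,0.474,-0.711,0,0,0,-0.054,74,0.553,-0.8295,0,0,0,-0.063,74,0.632,-0.948,0,0,0,-0.0724,74]
}}

```text
time: 3.1
eef_pos: [0.3717, 0.266, 0.2313]
tcp_rot: [[-0.609, 0.793, -0.0], [0.793, 0.609, 0.0], [0.0, 0.0, -1.0]]
contact_force: [0.0, 0.1, 0.5]
gripper_width: 0.0739
grasp_force: 0.0
```

Emit:
{"method": "servo_tool", "body": {
  "rows": [0.079,-0.1185,0,0,0,-0.009,74,0.158,-0.237,0,0,0,-0.018,74,0.237,-0.3555,0,0,0,-0.027,74,0.316,-0.474,0,0,0,-0.036,74,0.395,-0.5925,0,0,0,-0.045,74,0.474,-0.711,0,0,0,-0.054,74,0.553,-0.8295,0,0,0,-0.063,74,0.632,-0.948,0,0,0,-0.0724,74]
}}

```text
time: 4.1
eef_pos: [0.4475, 0.1523, 0.2313]
tcp_rot: [[-0.414, 0.91, -0.0], [0.91, 0.414, 0.0], [0.0, -0.0, -1.0]]
contact_force: [-0.9, -0.0, -0.1]
gripper_width: 0.074
grasp_force: 0.0
```

Emit:
{"method": "servo_tool", "body": {
  "rows": [0.079,-0.1185,0,0,0,-0.009,74,0.158,-0.237,0,0,0,-0.018,74,0.237,-0.3555,0,0,0,-0.027,74,0.316,-0.474,0,0,0,-0.036,74,0.395,-0.5925,0,0,0,-0.045,74,0.474,-0.711,0,0,0,-0.054,74,0.553,-0.8295,0,0,0,-0.063,74,0.63,-0.944,0,0,0,-0.0724,74]
}}

```text
time: 5.1
eef_pos: [0.5231, 0.039, 0.2313]
tcp_rot: [[-0.199, 0.98, -0.0], [0.98, 0.199, 0.0], [0.0, -0.0, -1.0]]
contact_force: [-0.2, -0.2, -0.9]
gripper_width: 0.0742
grasp_force: 0.0
```

Emit:
{"method": "servo_tool", "body": {
  "rows": [0,0,-0.1,0,0,0,74,0,0,-0.22,0,0,0,74,0,0,-0.35,0,0,0,74,0,0,-0.48,0,0,0,74,0,0,-0.6,0,0,0,74,0,0,-0.7,0,0,0,74,0,0,-0.78,0,0,0,74,0,0,-0.83,0,0,0,74]
}}

```text
time: 6.1
eef_pos: [0.5225, 0.0399, 0.1311]
tcp_rot: [[-0.2, 0.98, -0.0], [0.98, 0.2, -0.0], [-0.0, -0.0, -1.0]]
contact_force: [0.3, -0.0, 0.3]
gripper_width: 0.0739
grasp_force: 0.0
```

Emit:
{"method": "servo_tool", "body": {
  "rows": [0,0,-0.1,0,0,0,74,0,0,-0.22,0,0,0,74,0,0,-0.35,0,0,0,74,0,0,-0.48,0,0,0,74,0,0,-0.6,0,0,0,74,0,0,-0.7,0,0,0,74,0,0,-0.78,0,0,0,74,0,0,-0.83,0,0,0,74]
}}

```text
time: 7.1
eef_pos: [0.5224, 0.0399, 0.0315]
tcp_rot: [[-0.2, 0.98, -0.0], [0.98, 0.2, -0.0], [0.0, -0.0, -1.0]]
contact_force: [0.3, -0.9, 0.2]
gripper_width: 0.0741
grasp_force: 0.0
```

Emit:
{"method": "servo_tool", "body": {
  "rows": [0,0,0,0,0,0,64,0,0,0,0,0,0,60,0,0,0,0,0,0,56,0,0,0,0,0,0,54,0,0,0,0,0,0,54,0,0,0,0,0,0,54,0,0,0,0,0,0,54,0,0,0,0,0,0,54],
  "force": 25
}}

```text
time: 8.1
eef_pos: [0.5219, 0.0398, 0.0323]
tcp_rot: [[-0.2, 0.98, -0.001], [0.98, 0.2, 0.0], [0.0, -0.001, -1.0]]
contact_force: [-5.5, 0.1, 5.1]
gripper_width: 0.0601
grasp_force: 26.2
```

Run:
```python
from h import *
im=bot.camera("scene")[:,:,::-1]; b=bot.camera("side")[:,:,::-1]
r=lambda x,f:cv2.resize(x,None,fx=f,fy=f,interpolation=cv2.INTER_CUBIC)
A=r(im[100:260,180:320],3.2); B=r(b[120:280,185:285],3.2)
C=np.hstack([A,B]); cv2.imwrite("pics/grasp.png",np.clip((C/255.)**.7*290,0,255).astype(np.uint8)); print(C.shape,bot.observe()["joints"].round(1))
```

```text
(512, 768, 3) [-34.8  23.2  32.7 108.8 -15.6  52.4  17. ]
```

View pics/grasp.png

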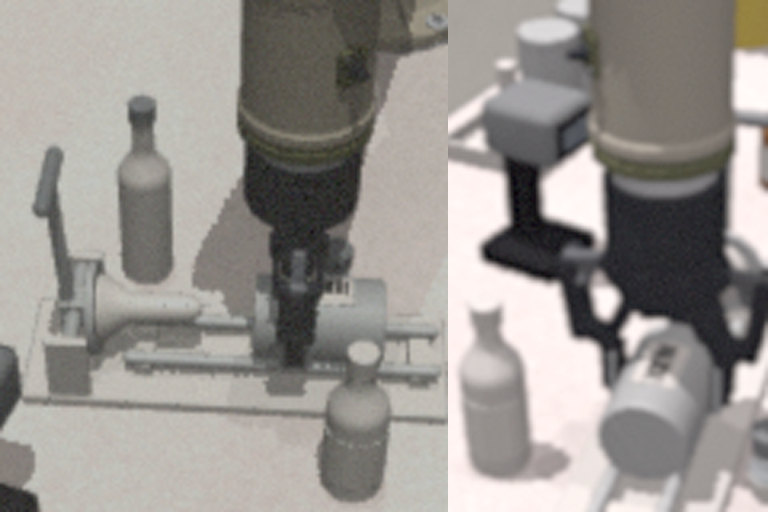

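The grasp view shows the gripper straddling the cup near its mouth: fingers at (293,340), cup spanning x = 257 to 385, bystanders untouched. I'll slide 72 mm, regrip 40 mm farther back to keep clear of the lever, and then finish.

Emit:
{"method": "servo_tool", "body": {
  "rows": [0.012,-0.059,0,0,0,0,54,0.029,-0.141,0,0,0,0,54,0.048,-0.235,0,0,0,0,54,0.068,-0.329,0,0,0,0,54,0.087,-0.423,0,0,0,0,54,0.104,-0.505,0,0,0,0,54,0.116,-0.564,0,0,0,0,54,0.1207,-0.5878,0,0,0,0,54]
}}

```text
time: 9.2
eef_pos: [0.536, -0.0295, 0.0325]
tcp_rot: [[-0.201, 0.98, -0.002], [0.98, 0.201, 0.002], [0.003, -0.002, -1.0]]
contact_force: [-10.4, 5.5, 10.3]
gripper_width: 0.0602
grasp_force: 26.7
```

Emit:
{"method": "servo_tool", "body": {
  "rows": [0,0,0,0,0,0,64,0,0,0,0,0,0,74,0,0,0,0,0,0,74,-0.013,0.065,0,0,0,0,74,-0.03,0.15,0,0,0,0,74,-0.05,0.24,0,0,0,0,74,-0.063,0.305,0,0,0,0,74,-0.067,0.327,0,0,0,0,74]
}}

```text
time: 10.2
eef_pos: [0.5288, 0.0097, 0.0321]
tcp_rot: [[-0.202, 0.979, -0.0], [0.979, 0.202, 0.0], [0.0, -0.0, -1.0]]
contact_force: [0.9, -0.5, -0.8]
gripper_width: 0.0739
grasp_force: 0.0
```

Emit:
{"method": "servo_tool", "body": {
  "rows": [0,0,0,0,0,0,66,0,0,0,0,0,0,62,0,0,0,0,0,0,56,0,0,0,0,0,0,54,0,0,0,0,0,0,54,0,0,0,0,0,0,54,0,0,0,0,0,0,54,0,0,0,0,0,0,54]
}}

```text
time: 11.2
eef_pos: [0.5281, 0.0082, 0.0322]
tcp_rot: [[-0.199, 0.98, -0.002], [0.98, 0.199, 0.0], [0.001, -0.002, -1.0]]
contact_force: [-5.3, 0.6, 6.7]
gripper_width: 0.06
grasp_force: 25.6
```

Emit:
{"method": "servo_tool", "body": {
  "rows": [0.005,-0.025,0,0,0,0,54,0.014,-0.07,0,0,0,0,54,0.024,-0.12,0,0,0,0,54,0.034,-0.165,0,0,0,0,54,0.042,-0.205,0,0,0,0,54,0.049,-0.24,0,0,0,0,54,0.053,-0.26,0,0,0,0,54,0.055,-0.27,0,0,0,0,54]
}}

```text
time: 12.2
eef_pos: [0.5342, -0.0226, 0.0321]
tcp_rot: [[-0.201, 0.98, -0.003], [0.98, 0.201, 0.002], [0.003, -0.002, -1.0]]
contact_force: [-9.1, 5.9, 10.2]
gripper_width: 0.06
grasp_force: 25.8
```

Emit:
{"method": "servo_tool", "body": {
  "rows": [0.002,-0.01,0,0,0,0,54,0.005,-0.025,0,0,0,0,54,0.008,-0.04,0,0,0,0,54,0.01,-0.05,0,0,0,0,54,0.012,-0.06,0,0,0,0,54,0.014,-0.07,0,0,0,0,54,0.016,-0.08,0,0,0,0,54,0.016,-0.08,0,0,0,0,54]
}}

```text
time: 13.2
eef_pos: [0.5353, -0.0283, 0.0321]
tcp_rot: [[-0.203, 0.979, -0.005], [0.979, 0.203, 0.007], [0.008, -0.004, -1.0]]
contact_force: [-12.8, 15.5, 15.7]
gripper_width: 0.0605
grasp_force: 26.3
```

Run:
```python
from h import *
o=bot.observe(); print(o["contact_force"],st(o["eef_pos"]))
im=bot.camera("scene")[:,:,::-1]; b=bot.camera("side")[:,:,::-1]
r=lambda x,f:cv2.resize(x,None,fx=f,fy=f,interpolation=cv2.INTER_CUBIC)
A=r(im[130:230,180:270],5.5); B=r(b[150:250,225:280],5.5)
C=np.hstack([A,B]); cv2.imwrite("pics/home.png",np.clip((C/255.)**.7*290,0,255).astype(np.uint8)); print(C.shape)
```

```text
[-12.84133037  15.50505641  15.67398136] [0.08642395 0.00145365]
(550, 797, 3)
```

View pics/home.png

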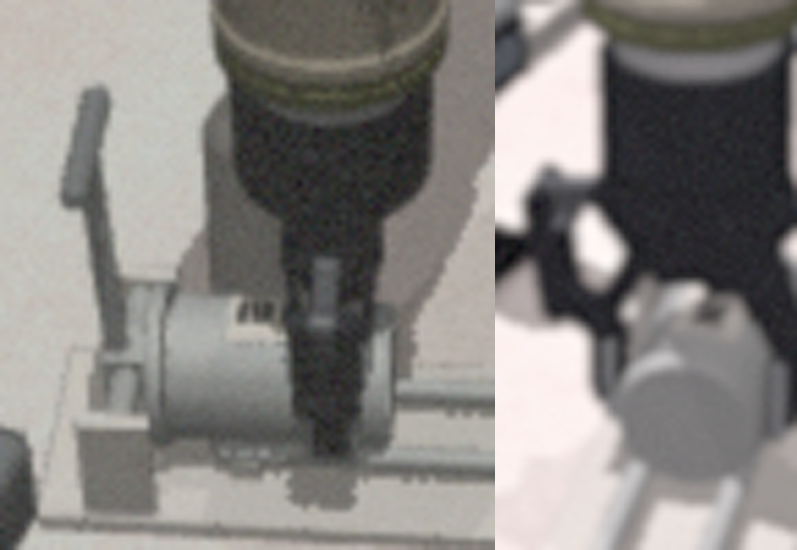

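The view shows the cup's rim at x≈164 right next to the disc, with 15 N of push. I'll relax the grip, recentre, and push once more to be sure it is home.

Emit:
{"method": "servo_tool", "body": {
  "rows": [0,0,0,0,0,0,70,-0.008,0.02,0,0,0,0,70,-0.015,0.05,0,0,0,0,70,-0.015,0.05,0,0,0,0,62,-0.015,0.05,0,0,0,0,54,-0.015,0.05,0,0,0,0,54,-0.015,0.05,0,0,0,0,54,-0.015,0.05,0,0,0,0,54],
  "force": 40
}}

```text
time: 14.3
eef_pos: [0.535, -0.0272, 0.0323]
tcp_rot: [[-0.2, 0.98, -0.001], [0.98, 0.2, 0.001], [0.001, -0.001, -1.0]]
contact_force: [-6.7, 1.5, 7.2]
gripper_width: 0.0597
grasp_force: 41.6
```

Emit:
{"method": "servo_tool", "body": {
  "rows": [0.002,-0.01,0,0,0,0,54,0.004,-0.02,0,0,0,0,54,0.006,-0.03,0,0,0,0,54,0.008,-0.04,0,0,0,0,54,0.01,-0.05,0,0,0,0,54,0.012,-0.06,0,0,0,0,54,0.014,-0.07,0,0,0,0,54,0.014,-0.07,0,0,0,0,54]
}}

```text
time: 15.3
eef_pos: [0.5352, -0.0282, 0.0323]
tcp_rot: [[-0.205, 0.979, -0.006], [0.979, 0.205, 0.009], [0.01, -0.004, -1.0]]
contact_force: [-14.7, 21.8, 20.1]
gripper_width: 0.06
grasp_force: 42.7
```

Run:
```python
from h import *
A=lambda x,y:(180+(x+.5)/5.5-.5,130+(y+.5)/5.5-.5)
print("old label left",st(pl("scene",SC(478,276),.08)),"new",st(pl("scene",A(230,320),.08)))
im=bot.camera("scene"); g=cv2.cvtColor(im,cv2.COLOR_RGB2GRAY)
print(g[186:191,200:234])
```

```text
old label left [ 0.15032162 -0.00212323] new [ 0.04260964 -0.0019016 ]
[[ 51  53  58  87 102 105  99 102 115 106  65 108 110 109 111 112 111 112
  111 111 115 134 130  55  44  54  36  32  26  52  62  27  24  25]
 [ 53  52  59  96 101  98  94 110 120 102  72 108 115 118 117 116 116 116
  116 116 118 142 125  55  70  67  50  35  31  56  61  24  25  31]
 [ 55  54  62  95 101  98  94 122 122  94  80 115 122 120 122 123 121 119
  119 120 126 141 129  85 103  82 101  74  68  68  60  37  25  32]
 [ 50  51  56  90 106  98  97 123 120  92  96 122 125 125 123 124 123 123
  120 121 125 135 138 134 138 136 137 132 125  96  73  55  27  28]
 [ 54  56  54  86 103 110  99 121 122  76  93 122 124 123 124 123 126 125
  123 127 119 132 137 139 144 141 138 137 138 129  97  85  35  26]]
```

The label's left edge measures 0.0426 against 0.041 expected at home, so the cup is home to within about 2 mm. Now release, rise, and go to the lever bar, gripping it 20 mm off centre on the −y side.

Emit:
{"method": "servo_tool", "body": {
  "rows": [-0.02,0.065,0,0,0,0,66,-0.02,0.065,0,0,0,0,74,-0.02,0.065,0,0,0,0,74,-0.02,0.065,0.1,0,0,0,74,-0.02,0.065,0.3,0,0,0,74,-0.02,0.065,0.55,0,0,0,74,-0.02,0.065,0.8,0,0,0,74,-0.02,0.065,1.0,0,0,0,74]
}}

```text
time: 16.35
eef_pos: [0.5354, -0.0287, 0.1543]
tcp_rot: [[-0.199, 0.98, 0.002], [0.98, 0.199, -0.0], [-0.0, 0.002, -1.0]]
contact_force: [0.1, 0.4, -0.3]
gripper_width: 0.0742
grasp_force: 0.0
```

Emit:
{"method": "servo_tool", "body": {
  "rows": [0.02,-0.03,0.18,0,0,-0.03,74,0.04,-0.08,0.34,0,0,-0.06,60,0.06,-0.13,0.46,0,0,-0.09,50,0.08,-0.18,0.525,0,0,-0.12,40,0.1,-0.23,0.525,0,0,-0.155,34,0.12,-0.28,0.525,0,0,-0.19,34,0.14,-0.33,0.525,0,0,-0.22,34,0.16,-0.38,0.525,0,0,-0.25,34]
}}

```text
time: 17.35
eef_pos: [0.5542, -0.0744, 0.2159]
tcp_rot: [[0.555, 0.832, 0.001], [0.832, -0.555, -0.0], [0.0, 0.001, -1.0]]
contact_force: [-0.4, -0.5, -0.2]
gripper_width: 0.034
grasp_force: 0.0
```

Emit:
{"method": "servo_tool", "body": {
  "rows": [0.025,-0.05,0,0,0,-0.03,34,0.05,-0.1,0,0,0,-0.065,34,0.08,-0.16,0,0,0,-0.1,34,0.105,-0.22,0,0,0,-0.14,34,0.13,-0.28,0,0,0,-0.175,34,0.15,-0.33,0,0,0,-0.21,34,0.17,-0.365,0,0,0,-0.235,34,0.178,-0.381,0,0,0,-0.25,34]
}}

```text
time: 18.35
eef_pos: [0.5755, -0.1202, 0.2159]
tcp_rot: [[0.98, 0.197, 0.001], [0.197, -0.98, -0.0], [0.0, 0.001, -1.0]]
contact_force: [0.1, 0.4, 0.2]
gripper_width: 0.0341
grasp_force: 0.0
```

Run:
```python
from h import *
o=bot.observe(); print(o["eef_pos"],st(o["eef_pos"]),o["joints"].round(1))
np.set_printoptions(precision=3,suppress=True)
im=bot.camera("wrist"); c=bot.get_calibration("wrist"); M=np.array(c["mount"]); 
cv2.imwrite("pics/wrist1.png",np.clip((cv2.resize(im,(768,576))[:,:,::-1]/255.)**.7*290,0,255).astype(np.uint8))
# predicted bar ends in wrist image
def wp(P):
    T=np.eye(4);T[:3,:3]=o["tcp_rot"];T[:3,3]=o["eef_pos"]; q=np.linalg.inv(T@M)@np.r_[P,1]
    return ((q[0]/q[2]*c["fx"]+c["cx"]+.5)*1.5-.5,(q[1]/q[2]*c["fy"]+c["cy"]+.5)*1.5-.5)
for P in ([.5246,-.1314,.1657],[.5832,-.1174,.1657]): print(wp(np.array(P)))
print(M)
```

```text
[ 0.57547946 -0.12017103  0.21591398] [-0.01161738 -0.01944053] [-31.3  24.5  54.5  87.9 -20.2  78.  -53.6]
(np.float64(377.4513072854588), np.float64(429.3589736286768))
(np.float64(372.4209862881451), np.float64(305.5976288309036))
[[-0.001 -0.953 -0.304  0.077]
 [ 1.    -0.001 -0.001 -0.   ]
 [ 0.001 -0.304  0.953 -0.142]
 [ 0.     0.     0.     1.   ]]
```

View pics/wrist1.png

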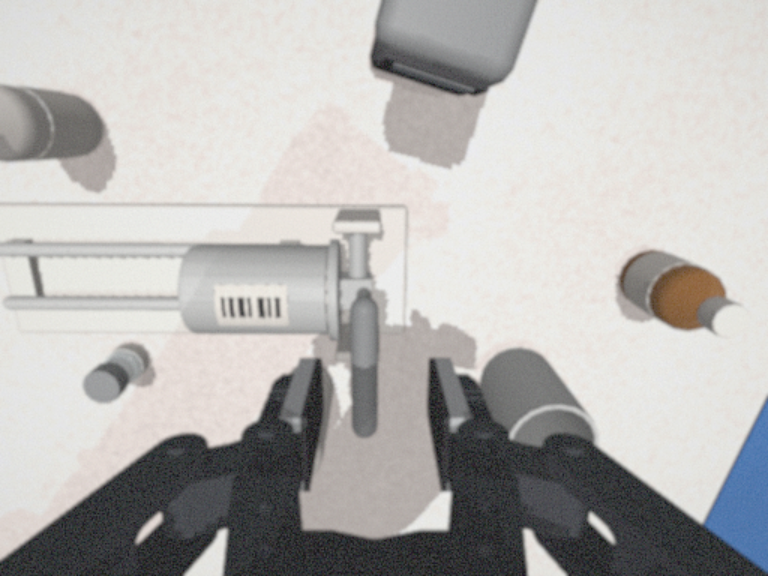

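The wrist view shows the bar at x≈364 and the finger centre at x≈373, so I'll shift about 4 mm towards stand +x. The cup sits against the disc at (335,290). Next I descend, grip, and follow the arc.

Emit:
{"method": "servo_tool", "body": {
  "rows": [-0.007,0.033,-0.05,0,0,0,34,-0.007,0.033,-0.14,0,0,0,34,-0.007,0.033,-0.24,0,0,0,34,-0.007,0.033,-0.34,0,0,0,34,-0.007,0.033,-0.44,0,0,0,34,-0.007,0.033,-0.52,0,0,0,34,-0.007,0.033,-0.575,0,0,0,34,-0.007,0.033,-0.575,0,0,0,34]
}}

```text
time: 19.4
eef_pos: [0.5744, -0.1153, 0.1456]
tcp_rot: [[0.98, 0.2, -0.001], [0.2, -0.98, 0.0], [-0.001, -0.0, -1.0]]
contact_force: [0.3, -0.4, -0.3]
gripper_width: 0.0341
grasp_force: 0.0
```

Emit:
{"method": "servo_tool", "body": {
  "rows": [0,0,0,0,0,0,26,0,0,0,0,0,0,18,0,0,0,0,0,0,12,0,0,0,0,0,0,6,0,0,0,0,0,0,6,0,0,0,0,0,0,6,0,0,0,0,0,0,6,0,0,0,0,0,0,6],
  "force": 35
}}

```text
time: 20.4
eef_pos: [0.5749, -0.1155, 0.1465]
tcp_rot: [[0.98, 0.2, 0.001], [0.2, -0.98, -0.0], [0.001, 0.0, -1.0]]
contact_force: [-0.4, 0.1, 6.4]
gripper_width: 0.0105
grasp_force: 34.2
```

Emit:
{"method": "servo_tool", "body": {
  "rows": [0.004,-0.019,-0.002,0,0,0,6,0.012,-0.056,-0.006,0,0,0,6,0.021,-0.103,-0.013,0,0,0,6,0.031,-0.149,-0.022,0,0,0,6,0.04,-0.194,-0.034,0,0,0,6,0.05,-0.243,-0.05,0,0,0,6,0.06,-0.291,-0.068,0,0,0,6,0.069,-0.335,-0.087,0,0,0,6]
}}

```text
time: 21.4
eef_pos: [0.5826, -0.1543, 0.1352]
tcp_rot: [[0.98, 0.201, -0.001], [0.201, -0.98, 0.002], [-0.001, -0.002, -1.0]]
contact_force: [-2.3, 3.8, 3.8]
gripper_width: 0.0108
grasp_force: 35.9
```

Forces are small, so I'll continue along the arc.

Emit:
{"method": "servo_tool", "body": {
  "rows": [0.009,-0.042,-0.021,0,0,0,6,0.017,-0.083,-0.045,0,0,0,6,0.025,-0.123,-0.07,0,0,0,6,0.033,-0.161,-0.098,0,0,0,6,0.041,-0.198,-0.127,0,0,0,6,0.048,-0.234,-0.158,0,0,0,6,0.055,-0.268,-0.191,0,0,0,6,0.062,-0.3,-0.226,0,0,0,6]
}}

```text
time: 22.4
eef_pos: [0.5902, -0.1912, 0.108]
tcp_rot: [[0.98, 0.201, -0.001], [0.201, -0.98, 0.001], [-0.001, -0.001, -1.0]]
contact_force: [-2.8, 4.3, 2.5]
gripper_width: 0.0107
grasp_force: 35.9
```

Emit:
{"method": "servo_tool", "body": {
  "rows": [0.006,-0.031,-0.036,0,0,0,6,0.012,-0.06,-0.074,0,0,0,6,0.018,-0.086,-0.113,0,0,0,6,0.023,-0.111,-0.154,0,0,0,6,0.028,-0.134,-0.196,0,0,0,6,0.032,-0.155,-0.239,0,0,0,6,0.036,-0.174,-0.283,0,0,0,6,0.039,-0.191,-0.328,0,0,0,6]
}}

```text
time: 23.4
eef_pos: [0.5948, -0.2142, 0.0687]
tcp_rot: [[0.98, 0.201, -0.001], [0.201, -0.98, 0.001], [-0.001, -0.001, -1.0]]
contact_force: [-3.2, 5.1, 3.8]
gripper_width: 0.0109
grasp_force: 37.1
```

Emit:
{"method": "servo_tool", "body": {
  "rows": [0.003,-0.014,-0.046,0,0,0,6,0.005,-0.027,-0.092,0,0,0,6,0.007,-0.036,-0.139,0,0,0,6,0.009,-0.044,-0.186,0,0,0,6,0.01,-0.049,-0.234,0,0,0,6,0.011,-0.052,-0.282,0,0,0,6,0.011,-0.053,-0.33,0,0,0,6,0.01,-0.051,-0.3775,0,0,0,6]
}}

```text
time: 24.4
eef_pos: [0.5964, -0.2216, 0.0238]
tcp_rot: [[0.98, 0.2, 0.001], [0.2, -0.98, -0.001], [0.0, 0.002, -1.0]]
contact_force: [-1.4, -0.5, 3.9]
gripper_width: 0.0109
grasp_force: 38.8
```

Run:
```python
from h import *
o=bot.observe(); print(o["eef_pos"],st(o["eef_pos"]),o["contact_force"])
im=bot.camera("scene")[:,:,::-1]; b=bot.camera("side")[:,:,::-1]
r=lambda x,f:cv2.resize(x,None,fx=f,fy=f,interpolation=cv2.INTER_CUBIC)
A=r(im[110:230,130:260],4.5); B=r(b[110:230,225:270],4.5)
C=np.hstack([A,B]); cv2.imwrite("pics/up.png",np.clip((C/255.)**.7*290,0,255).astype(np.uint8)); print(C.shape)
```

```text
[ 0.59635393 -0.22162688  0.02376547] [-0.11519841 -0.01948812] [-1.38833933 -0.48277768  3.90564415]
(540, 787, 3)
```

View pics/up.png

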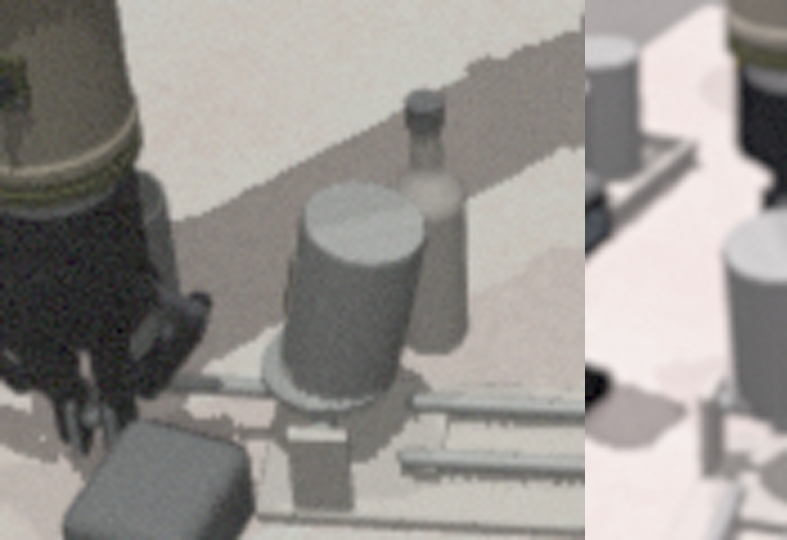

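Run:
```python
from h import *
np.set_printoptions(precision=1,suppress=True)
def circ(xs,z,r,q=None): 
    a=np.linspace(0,2*np.pi,73); return a
u=np.r_[RS[:,0],0]; v=np.r_[RS[:,1],0]; H=np.r_[T0,.05]
for q in (1.571,1.5,1.45,1.4):
    ax=np.cos(q)*u+np.sin(q)*np.array([0,0,1]); e=-np.sin(q)*u+np.cos(q)*np.array([0,0,1])
    for d,r,n in ((.108,.03,"top"),(.018,.03,"rim"),(.018,.034,"disc")):
        P=[H+d*ax+r*(np.cos(t)*v+np.sin(t)*e) for t in np.linspace(0,6.28,90)]
        p=(proj("scene",P)-[130,110]+.5)*4.5-.5
        print(q,n,"umin %.0f umax %.0f vmin %.0f vmax %.0f"%(p[:,0].min(),p[:,0].max(),p[:,1].min(),p[:,1].max()))
```

```text
1.571 top umin 253 umax 381 vmin 184 vmax 266
1.571 rim umin 268 umax 389 vmin 322 vmax 406
1.571 disc umin 260 umax 397 vmin 317 vmax 412
1.5 top umin 269 umax 397 vmin 184 vmax 268
1.5 rim umin 271 umax 392 vmin 322 vmax 406
1.5 disc umin 263 umax 400 vmin 317 vmax 412
1.45 top umin 280 umax 409 vmin 185 vmax 269
1.45 rim umin 272 umax 394 vmin 322 vmax 407
1.45 disc umin 264 umax 402 vmin 317 vmax 413
1.4 top umin 292 umax 420 vmin 186 vmax 272
1.4 rim umin 275 umax 395 vmin 322 vmax 408
1.4 disc umin 266 umax 403 vmin 316 vmax 413
```

Run:
```python
from h import *
np.set_printoptions(precision=1,suppress=True)
u=np.r_[RS[:,0],0]; H=np.r_[T0,.05]; z=np.array([0,0,1])
for q in (1.571,1.45,1.36):
    P=[H+np.cos(q)*(-.004*u+L*z)+np.sin(q)*(-.004*z-L*u) for L in (.04,.06,.08,.115)]
    print(q,((proj("scene",P)-[130,110]+.5)*4.5-.5).round(0).tolist())
g=cv2.cvtColor(bot.camera("scene"),cv2.COLOR_RGB2GRAY)
print(g[180:206,166:222:1])
```

```text
1.571 [[253.0, 392.0], [213.0, 390.0], [174.0, 388.0], [106.0, 386.0]]
1.45 [[252.0, 385.0], [212.0, 380.0], [172.0, 375.0], [103.0, 366.0]]
1.36 [[251.0, 380.0], [212.0, 372.0], [172.0, 364.0], [103.0, 351.0]]
[[ 27  23  25 ...  41  39  59]
 [ 26  25  26 ...  38  46  59]
 [ 21  38  30 ...  38  49  60]
 ...
 [ 63  62  65 ...  73  93 121]
 [ 53  51  50 ...  93 124 130]
 [ 66  60  61 ... 122 129 132]]
```

Projecting the rod puts the peg near 1.5 rad, and the picture shows the cup leaning on it: top centre at (364,225), left side of the disc exposed at (270,370). First I'll press the lever firmly to its stop.

Emit:
{"method": "servo_tool", "body": {
  "rows": [0,0,-0.01,0,0,0,6,0,0,-0.02,0,0,0,6,0,0,-0.03,0,0,0,6,0,0,-0.04,0,0,0,6,0,0,-0.05,0,0,0,6,0,0,-0.06,0,0,0,6,0,0,-0.06,0,0,0,6,0,0,-0.06,0,0,0,6]
}}

```text
time: 25.55
eef_pos: [0.5967, -0.2215, 0.0202]
tcp_rot: [[0.98, 0.2, 0.002], [0.2, -0.98, 0.0], [0.002, 0.0, -1.0]]
contact_force: [-12.7, 1.3, 32.0]
gripper_width: 0.0106
grasp_force: 41.1
```

Run:
```python
from h import *
im=bot.camera("scene"); np.save("pics/up2.npy",im)
np.set_printoptions(linewidth=250)
g=cv2.cvtColor(im,cv2.COLOR_RGB2GRAY)
for v in (160,170,180,185,190,194,198): print(v,g[v,182:232].tolist())
```

```text
160 [85, 82, 84, 85, 84, 84, 88, 84, 85, 85, 83, 83, 78, 64, 88, 107, 108, 109, 111, 108, 112, 113, 118, 115, 117, 118, 119, 118, 120, 119, 119, 119, 117, 118, 118, 116, 115, 118, 117, 115, 98, 67, 68, 69, 68, 70, 66, 67, 64, 62]
170 [80, 84, 84, 79, 82, 83, 83, 81, 84, 84, 79, 50, 54, 54, 50, 50, 52, 55, 56, 54, 55, 59, 59, 55, 53, 59, 53, 55, 56, 54, 51, 52, 52, 50, 45, 45, 43, 41, 38, 40, 63, 68, 69, 67, 70, 68, 67, 67, 60, 61]
180 [83, 81, 82, 83, 85, 87, 84, 82, 84, 81, 65, 52, 48, 47, 54, 51, 53, 55, 53, 58, 55, 54, 51, 54, 56, 55, 54, 50, 53, 49, 48, 52, 46, 47, 42, 43, 38, 37, 51, 62, 65, 65, 67, 69, 69, 65, 66, 68, 60, 55]
185 [81, 80, 83, 96, 105, 138, 142, 137, 120, 102, 61, 50, 50, 54, 54, 51, 55, 53, 49, 50, 52, 57, 53, 52, 55, 53, 51, 49, 48, 46, 50, 44, 46, 43, 39, 34, 39, 51, 57, 64, 64, 67, 68, 65, 66, 68, 67, 65, 60, 62]
190 [144, 142, 145, 148, 145, 136, 108, 107, 105, 98, 72, 52, 50, 50, 48, 50, 55, 53, 54, 52, 52, 50, 53, 55, 52, 48, 48, 47, 51, 48, 45, 46, 46, 41, 38, 40, 69, 121, 133, 139, 135, 137, 134, 133, 133, 131, 133, 135, 135, 137]
194 [110, 110, 117, 121, 123, 118, 95, 102, 105, 106, 102, 82, 58, 61, 50, 52, 52, 52, 54, 53, 55, 52, 49, 52, 52, 51, 49, 46, 42, 47, 42, 44, 45, 42, 41, 60, 65, 65, 66, 68, 76, 107, 135, 136, 130, 132, 134, 134, 131, 132]
198 [84, 82, 86, 85, 84, 76, 78, 73, 70, 65, 80, 96, 106, 103, 104, 105, 106, 102, 77, 72, 67, 70, 66, 67, 68, 68, 67, 62, 67, 77, 57, 54, 60, 67, 68, 68, 66, 66, 67, 95, 112, 116, 113, 114, 113, 114, 116, 112, 110, 121]
```

Emit:
{"method": "servo_tool", "body": {
  "rows": [0,0,0.03,0,0,0,30,0,0,0.03,0,0,0,30,0,0,0.1,0,0,0,30,0,0,0.25,0,0,0,30,0,0,0.45,0,0,0,30,0,0,0.65,0,0,0,30,0,0,0.85,0,0,0,30,0,0,1.0,0,0,0,30]
}}

```text
time: 26.6
eef_pos: [0.5966, -0.2209, 0.1389]
tcp_rot: [[0.98, 0.2, 0.002], [0.2, -0.98, -0.0], [0.002, 0.001, -1.0]]
contact_force: [0.7, 0.2, 0.8]
gripper_width: 0.0298
grasp_force: 0.0
```

Emit:
{"method": "servo_tool", "body": {
  "rows": [0,0,0.2,0,0,0,40,0,0,0.4,0,0,0,60,0,0,0.6,0,0,0,85,0,0,0.78,0,0,0,85,-0.02,0.06,0.78,0,0,0,85,-0.06,0.16,0.78,0,0,0,85,-0.105,0.28,0.78,0,0,0,85,-0.15,0.4,0.78,0,0,0,85]
}}

```text
time: 27.6
eef_pos: [0.5774, -0.1707, 0.229]
tcp_rot: [[0.98, 0.201, -0.002], [0.201, -0.98, 0.001], [-0.002, -0.001, -1.0]]
contact_force: [0.5, -0.3, 0.7]
gripper_width: 0.0854
grasp_force: 0.0
```

Emit:
{"method": "servo_tool", "body": {
  "rows": [-0.045,0.12,0,0,0,0,85,-0.09,0.24,0,0,0,0,85,-0.135,0.36,0,0,0,0,85,-0.175,0.46,0,0,0,0,85,-0.205,0.54,0,0,0,0,85,-0.2225,0.5825,0,0,0,0,85,-0.2225,0.5825,0,0,0,0,85,-0.2225,0.5825,0,0,0,0,85]
}}

```text
time: 28.6
eef_pos: [0.5516, -0.1032, 0.2304]
tcp_rot: [[0.98, 0.2, 0.0], [0.2, -0.98, -0.0], [0.0, 0.0, -1.0]]
contact_force: [-0.3, -0.8, 0.1]
gripper_width: 0.0849
grasp_force: 0.0
```

Run:
```python
from h import *
o=bot.observe(); print(st(o["eef_pos"]),o["joints"].round(0))
w=bot.camera("wrist")[:,:,::-1]; a=bot.camera("scene")[:,:,::-1]; b=bot.camera("side")[:,:,::-1]
np.save("pics/w2.npy",w)
r=lambda x,s:cv2.resize(x,s,interpolation=cv2.INTER_CUBIC)
A=r(a[130:220,160:250],(400,400)); B=r(b[130:230,240:340],(400,400)); W=r(w[80:320,70:410],(280,198))
C=np.hstack([A,B]); D=np.zeros((600,800,3),np.uint8); D[:400]=C; D[400:598,:280]=W
cv2.imwrite("pics/chk.png",np.clip((D/255.)**.7*290,0,255).astype(np.uint8))
```

```text
[0.00985834 0.00054731] [-36.  20.  55.  91. -17.  78. -57.]
```

View pics/chk.png

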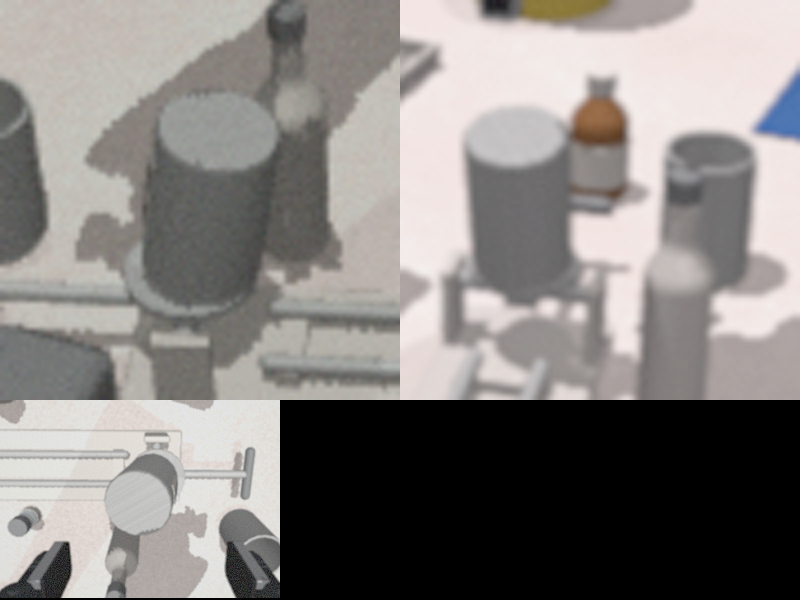

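The picture shows the lever down flat behind the cup, the peg up, and the cup still leaning: scene crop top centre (217,130), side crop (516,137). I'll triangulate the top.

Run:
```python
from h import *
np.set_printoptions(precision=4,suppress=True)
P,e=tri((160+217.5*.225-.5,130+130.5*.225-.5),(240+116.5*.25-.5,130+138*.25-.5)); print(P,e,st(P))
w=np.load("pics/w2.npy"); o=bot.observe(); c=bot.get_calibration("wrist"); T=np.eye(4);T[:3,:3]=o["tcp_rot"];T[:3,3]=o["eef_pos"]; G=T@np.array(c["mount"])
u,v=70+140/280*340,80+(500-400)/198*240
d=G[:3,:3]@np.array([(u-c["cx"])/c["fx"],(v-c["cy"])/c["fy"],1]); q=G[:3,3]+d*(P[2]-G[2,3])/d[2]; print("wrist",q,st(q))
```

```text
[ 0.5496 -0.0953  0.1592] 0.0005749421309841427 [0.0179 0.0009]
wrist [ 0.5525 -0.0959  0.1592] [ 0.0168 -0.0018]
```

Emit:
{"method": "servo_tool", "body": {
  "rows": [-0.007,0.033,-0.08,0,0,0,85,-0.007,0.033,-0.2,0,0,0,85,-0.007,0.033,-0.33,0,0,0,85,-0.007,0.033,-0.48,0,0,0,85,-0.007,0.033,-0.63,0,0,0,85,-0.007,0.033,-0.77,0,0,0,85,-0.007,0.033,-0.88,0,0,0,85,-0.007,0.033,-0.94,0,0,0,85]
}}

```text
time: 29.75
eef_pos: [0.5505, -0.0987, 0.1165]
tcp_rot: [[0.98, 0.2, -0.001], [0.2, -0.98, -0.0], [-0.001, -0.0, -1.0]]
contact_force: [-0.7, -0.2, -0.6]
gripper_width: 0.0848
grasp_force: 0.0
```

Emit:
{"method": "servo_tool", "body": {
  "rows": [0,0,0,0,0,0,74,0,0,0,0,0,0,66,0,0,0,0,0,0,60,0,0,0,0,0,0,54,0,0,0,0,0,0,54,0,0,0,0,0,0,54,0,0,0,0,0,0,54,0,0,0,0,0,0,54],
  "force": 30
}}

```text
time: 30.75
eef_pos: [0.5513, -0.0991, 0.1183]
tcp_rot: [[0.98, 0.2, 0.002], [0.2, -0.98, -0.0], [0.002, 0.001, -1.0]]
contact_force: [-0.0, -0.7, 6.2]
gripper_width: 0.0617
grasp_force: 31.8
```

Emit:
{"method": "servo_tool", "body": {
  "rows": [0.003,-0.017,0,0,0,0,54,0.007,-0.033,0,0,0,0,54,0.01,-0.05,0,0,0,0,54,0.014,-0.067,0,0,0,0,54,0.017,-0.083,0,0,0,0,54,0.02,-0.1,0,0,0,0,54,0.023,-0.114,0,0,0,0,54,0.023,-0.114,0,0,0,0,54]
}}

```text
time: 31.75
eef_pos: [0.5533, -0.1123, 0.1173]
tcp_rot: [[0.98, 0.2, -0.0], [0.2, -0.98, 0.0], [-0.0, -0.0, -1.0]]
contact_force: [-0.5, 2.1, 3.1]
gripper_width: 0.0585
grasp_force: 31.5
```

Emit:
{"method": "servo_tool", "body": {
  "rows": [0,0,-0.01,0,0,0,54,0,0,-0.02,0,0,0,54,0,0,-0.03,0,0,0,54,0,0,-0.04,0,0,0,54,0,0,-0.05,0,0,0,54,0,0,-0.06,0,0,0,54,0,0,-0.07,0,0,0,54,0,0,-0.07,0,0,0,54]
}}

```text
time: 32.75
eef_pos: [0.5554, -0.1148, 0.1136]
tcp_rot: [[0.98, 0.198, 0.006], [0.198, -0.98, -0.001], [0.006, 0.002, -1.0]]
contact_force: [-10.8, 2.3, 37.9]
gripper_width: 0.0583
grasp_force: 32.9
```

```bash
cat > edges.py <<'E'
from h import *
im=bot.camera("scene"); g=cv2.GaussianBlur(cv2.cvtColor(im,cv2.COLOR_RGB2GRAY),(3,3),0).astype(float)
o=bot.observe(); print(o["contact_force"].round(1),st(o["eef_pos"]).round(4),o["eef_pos"][2].round(4))
H=np.r_[T0,0]; v=np.r_[RS[:,0],0]
for row in (172,178,184,190,195): print(row,g[row,180:226].astype(int).tolist())
E
python3 edges.py
```

```text
[-11.5   2.3  39.3] [-0.0023 -0.0008] 0.1136
172 [47, 37, 40, 46, 42, 36, 39, 43, 44, 45, 46, 47, 48, 49, 49, 51, 52, 52, 53, 53, 53, 54, 54, 53, 53, 52, 52, 51, 49, 48, 47, 43, 36, 37, 43, 40, 28, 21, 26, 39, 53, 60, 62, 64, 65, 65]
178 [143, 142, 138, 125, 104, 79, 57, 46, 44, 45, 46, 48, 50, 52, 51, 51, 53, 53, 53, 54, 52, 52, 52, 53, 53, 52, 51, 50, 49, 48, 46, 44, 40, 42, 55, 69, 75, 69, 56, 50, 55, 60, 62, 63, 64, 65]
184 [144, 144, 144, 142, 127, 97, 76, 63, 49, 43, 44, 46, 48, 50, 52, 52, 52, 52, 52, 53, 53, 53, 54, 54, 51, 50, 51, 51, 49, 48, 46, 44, 43, 42, 48, 63, 74, 76, 67, 59, 57, 60, 63, 63, 64, 64]
190 [83, 83, 87, 93, 92, 85, 80, 73, 59, 48, 45, 46, 48, 50, 50, 50, 51, 52, 52, 53, 52, 52, 53, 52, 51, 51, 52, 51, 49, 47, 46, 45, 43, 43, 54, 77, 93, 97, 103, 122, 137, 140, 136, 128, 116, 102]
195 [106, 106, 108, 109, 107, 105, 102, 97, 86, 75, 66, 56, 49, 48, 50, 50, 51, 51, 51, 52, 52, 53, 53, 52, 51, 50, 50, 50, 49, 49, 53, 63, 79, 91, 92, 79, 65, 61, 64, 66, 65, 66, 68, 70, 71, 70]
```

The cup is now upright and hard on the seat. I'll ease the down force, then turn it by about +74.5° to face the reader.

Emit:
{"method": "servo_tool", "body": {
  "rows": [0,0,0.03,0,0,0,54,0,0,0.06,0,0,0.01,54,0,0,0.06,0,0,0.03,54,0,0,0.06,0,0,0.06,54,0,0,0.06,0,0,0.095,54,0,0,0.06,0,0,0.13,54,0,0,0.06,0,0,0.165,54,0,0,0.06,0,0,0.2,54]
}}

```text
time: 33.8
eef_pos: [0.5528, -0.1125, 0.1153]
tcp_rot: [[0.671, 0.741, -0.002], [0.741, -0.671, -0.001], [-0.002, -0.001, -1.0]]
contact_force: [-0.5, -0.8, -1.6]
gripper_width: 0.0581
grasp_force: 32.4
```

Emit:
{"method": "servo_tool", "body": {
  "rows": [0,0,0,0,0,0.035,54,0,0,0,0,0,0.07,54,0,0,0,0,0,0.105,54,0,0,0,0,0,0.14,54,0,0,0,0,0,0.17,54,0,0,0,0,0,0.195,54,0,0,0,0,0,0.21,54,0,0,0,0,0,0.214,54]
}}

```text
time: 34.8
eef_pos: [0.5528, -0.1125, 0.1155]
tcp_rot: [[0.067, 0.998, -0.002], [0.998, -0.067, -0.0], [-0.0, -0.002, -1.0]]
contact_force: [0.3, -0.3, -1.9]
gripper_width: 0.0585
grasp_force: 32.4
```

Emit:
{"method": "servo_tool", "body": {
  "rows": [0,0,-0.02,0,0,0,54,0,0,-0.04,0,0,0,54,0,0,-0.04,0,0,0,54,0,0,-0.04,0,0,0,54,0,0,-0.02,0,0,0,56,0,0,0,0,0,0,66,0,0,0,0,0,0,76,0,0,0,0,0,0,85]
}}

```text
time: 35.8
eef_pos: [0.5534, -0.1123, 0.116]
tcp_rot: [[0.068, 0.998, -0.0], [0.998, -0.068, -0.0], [-0.0, -0.0, -1.0]]
contact_force: [-0.5, 1.1, 0.0]
gripper_width: 0.0851
grasp_force: 0.0
```

```bash
python3 edges.py
```

```text
[-0.2 -0.7  0.2] [0.0005 0.0006] 0.116
172 [33, 27, 25, 24, 23, 23, 23, 23, 21, 20, 19, 18, 18, 21, 25, 28, 31, 35, 38, 43, 49, 52, 52, 51, 51, 51, 49, 48, 47, 47, 47, 46, 44, 47, 59, 73, 76, 65, 51, 48, 53, 58, 60, 62, 63, 64]
178 [123, 111, 104, 102, 97, 80, 52, 28, 18, 16, 17, 18, 18, 19, 26, 35, 38, 42, 53, 64, 63, 56, 51, 51, 52, 52, 52, 51, 50, 49, 46, 45, 44, 45, 54, 69, 77, 69, 54, 48, 54, 59, 62, 63, 63, 64]
184 [142, 143, 143, 141, 138, 121, 92, 66, 46, 35, 33, 31, 26, 24, 31, 40, 41, 43, 54, 64, 66, 61, 56, 53, 52, 52, 52, 51, 48, 47, 46, 44, 43, 43, 52, 70, 80, 77, 65, 55, 54, 57, 60, 62, 63, 63]
190 [140, 140, 141, 141, 140, 136, 122, 97, 68, 47, 40, 40, 39, 38, 37, 36, 34, 35, 46, 61, 68, 65, 58, 53, 52, 52, 51, 50, 49, 47, 46, 45, 43, 43, 52, 75, 95, 99, 107, 125, 134, 132, 131, 130, 130, 129]
195 [117, 118, 118, 118, 117, 116, 112, 96, 70, 51, 45, 44, 41, 40, 40, 39, 39, 40, 41, 44, 50, 52, 53, 52, 52, 52, 51, 49, 48, 48, 52, 61, 75, 87, 89, 81, 81, 99, 117, 125, 125, 123, 124, 126, 129, 130]
```

Emit:
{"method": "servo_tool", "body": {
  "rows": [0,0,0.04,0,0,0,85,0,0,0.12,0,0,0,85,0,0,0.25,0,0,0,85,0,0,0.4,0,0,0,85,0,0,0.57,0,0,0,85,0,0,0.75,0,0,0,85,0,0,0.9,0,0,0,85,0,0,1.0,0,0,0,85]
}}

```text
time: 36.85
eef_pos: [0.5538, -0.1125, 0.2379]
tcp_rot: [[0.068, 0.998, 0.001], [0.998, -0.068, 0.0], [0.0, 0.001, -1.0]]
contact_force: [-0.8, -0.5, 0.2]
gripper_width: 0.0853
grasp_force: 0.0
```

```bash
python3 edges.py
python3 - <<'E'
from h import *
H=np.r_[T0,.068]
for n in ("top",.158),("mid",.113),("rim",.068):
    P=[np.r_[T0,n[1]]+.03*np.array([np.cos(t),np.sin(t),0]) for t in np.linspace(0,6.28,120)]
    p=proj("scene",P); print(n[0],p.min(0).round(1),p.max(0).round(1))
# label corners if it faces azimuth -4 deg
for az in (-14,-4,6):
    P=[np.r_[T0,z]+.03*np.array([np.cos(np.radians(az)+s),np.sin(np.radians(az)+s),0]) for z in (.135,.113,.091) for s in (-.45,0,.45)]
    print(az,proj("scene",P).round(1).tolist())
g=cv2.cvtColor(bot.camera("scene"),cv2.COLOR_RGB2GRAY)
for r in range(152,174,3): print(r,g[r,180:222].tolist())
E
```

```text
[ 0.7 -0.3  0.3] [ 0.0001 -0.0002] 0.239
172 [139, 141, 142, 140, 135, 115, 77, 47, 37, 37, 38, 42, 47, 50, 52, 53, 53, 52, 52, 52, 52, 52, 52, 52, 51, 52, 51, 49, 48, 48, 46, 44, 43, 47, 59, 71, 73, 65, 56, 54, 56, 59, 60, 62, 64, 65]
178 [140, 140, 140, 139, 135, 118, 88, 59, 45, 48, 55, 51, 43, 40, 41, 45, 50, 57, 65, 69, 66, 59, 53, 51, 51, 51, 49, 48, 48, 47, 46, 45, 43, 43, 53, 69, 77, 70, 57, 53, 58, 60, 61, 61, 62, 64]
184 [140, 139, 139, 140, 140, 139, 135, 112, 71, 51, 53, 54, 46, 37, 36, 38, 37, 43, 58, 67, 65, 60, 55, 53, 52, 52, 51, 50, 47, 46, 45, 44, 42, 44, 55, 86, 118, 121, 93, 65, 56, 57, 59, 61, 62, 62]
190 [137, 138, 138, 138, 138, 138, 135, 116, 81, 53, 46, 49, 49, 46, 43, 41, 42, 44, 50, 60, 64, 62, 56, 52, 52, 52, 50, 49, 47, 47, 46, 45, 44, 44, 53, 75, 96, 112, 128, 135, 132, 128, 127, 128, 126, 125]
195 [114, 113, 114, 115, 115, 115, 114, 107, 92, 78, 69, 60, 52, 50, 50, 50, 50, 51, 50, 50, 50, 51, 51, 52, 51, 50, 49, 50, 49, 48, 52, 60, 72, 85, 88, 81, 80, 96, 114, 121, 120, 120, 121, 123, 124, 125]
top [185.7 150.4] [214.3 168.8]
mid [187.5 166.3] [215.2 18
[... 1229 characters left out ...]
77, 78, 66, 42, 46, 54, 56, 57, 51, 52, 58, 59, 70, 92, 97, 103, 103, 104, 103, 104, 104, 103, 103, 102, 100, 103, 98, 76, 59, 44, 43, 76, 80, 77, 56, 49, 59, 58, 61]
167 [85, 84, 84, 87, 83, 78, 43, 38, 36, 41, 43, 45, 60, 89, 91, 100, 99, 102, 99, 104, 99, 98, 95, 98, 98, 84, 75, 58, 53, 50, 47, 45, 46, 43, 70, 78, 75, 59, 53, 55, 54, 60]
170 [139, 138, 135, 140, 136, 125, 66, 38, 35, 34, 42, 43, 49, 53, 51, 54, 57, 53, 52, 51, 53, 57, 52, 51, 55, 52, 51, 50, 47, 47, 47, 44, 43, 45, 68, 73, 78, 59, 52, 56, 58, 61]
173 [139, 141, 138, 140, 138, 124, 70, 39, 38, 37, 35, 39, 53, 53, 50, 56, 50, 50, 49, 50, 51, 53, 54, 52, 52, 51, 51, 51, 51, 50, 47, 45, 42, 42, 59, 79, 77, 66, 51, 54, 59, 62]
```

The cup's edges match an upright cup to within 1 px. The label's right edge at u≈201.5 matches a facing of about −4°, the reader's direction. The gripper is clear, so I'm handing in.

```bash
python3 -c "
from cell import bot
print(bot.sign_off())"
```

```text
the job is handed in; nothing more can be done
None
```

I handed the job in at about 37 s with no verdict returned: the cup is upside down on the upright peg, its label facing the reader to within a few degrees by the camera, the gripper clear and the bystanders never touched; the cup leaned as the lever came up and had to be straightened and pressed home.

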